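# Gauge two porcelain sleeves on an inclined pin and sort them

## Robot

A 6-joint arm with a two-finger parallel gripper is mounted at the origin on the work surface. World frame = base frame: x ahead of the robot, y to its left, z up, the work surface at z = 0. Lengths are in m, angles in rad, forces in N, time in s.
With the tool pointing down it reaches from about 0.275 to 1 m from the base axis. Payload 8.4 kg.
Tool frame: the origin (TCP) lies at the very end of the fingers, on their centre line; the grasp point (between the pads) lies env.grip_depth behind it (env.grip_depth is the distance from the TCP to the grasp point, in m); z points along the fingers, y is the line along which they close (so a half turn about z gives the same grasp; the last joint's range is limited). The gripper opens to 85 mm and grips with 20 to 120 N. Pads are 22 mm wide; open, the fingers measure 114 mm over their backs; the gripper's body (76 mm by 85 mm) begins 54 mm behind the grasp point. The pads swing forward as they close: fully open they stand 13 mm farther back than shut.
Start: joints at [-1.233, 0.353, 1.633, -0, 1.155, -0.002], TCP at [0.208, -0.589, 0.231] pointing down, gripper open.
Joint ranges: [-2.63, 2.63], [-0.92, 2.1], [0.06, 2.66], [-1.3, 4.44], [0, 2.69], [-3.02, 3.02]. Speed limits (rad/s): [2.22, 2.22, 2.79, 3.14, 3.14, 3.14].

## Interface

Orientations are given as a rotation vector (axis times angle).
In Python, from plant import monitor, vision, ticket, env gives the robot as it stands.
- The arm moves only by the tool servo_tool, never from a script. Its argument "rows" is a list of rows, each an object of numbers: "fingers": the opening in per cent of the stroke, from 0 (shut) to 100 (fully open); "tx", "ty", "tz": the shift along the tool's x, y, z in m; "rx", "ry", "rz": the turn, a rotation vector about the tool's x, y, z in degrees. In form: [{"fingers": .., "tx": .., "ty": .., "tz": .., "rx": .., "ry": .., "rz": ..}, ...]. A call has 1 to 20 rows; each row shifts and turns the commanded pose from where the row before left it, along the tool's axes as they then stand; what a row does not reach is not made up. A row lasts 1/8 s, in which the tool goes at most 62.5 mm and 10.7 degrees, less where a joint would pass 70% of its speed; a pose out of reach is approached as far as the arm can. A call with a gripper value outside its range is refused whole. The fingers move at their own pace and stop on an object; "force" is the grip in N (left out, the last holds). Time passes only in rows, so rows that do not move let the fingers close. It gives the time, the measured TCP pose, the force, the opening and the grip force at its end, in the units of the state.
- monitor.read_state(): the state, without advancing time (a new reading comes with each control period).
- vision.capture(name): name is "scene" or "top"; returns (picture, depth): 420x560x3 uint8, red, green, blue; 420x560 float32, m along the optical axis (not along the pixel's ray), 0 where there is no reading.
- vision.camera_params(name): a dict with "K" (3x3 intrinsics, pixels), "extrinsics" (4x4, takes a point from world to camera coordinates). Camera axes: x right, y up, looking along -z (the intrinsics and any distortion apply to the point x, -y, -z); pixel columns grow to the right and rows downward; lengths in m; the calibration is good to about 2 mm. A picture is of the moment at which its call begins. camera_params takes no time and is no camera call.
- ticket.finish_job(): hands the job in; it is judged then, once.
The state is a dict: "time": time; "qpos": joint angles; "joint_vel": joint speeds; "joint_torque": joint torques, N m; "eef_pos": TCP position; "tcp_rot": TCP orientation; "contact_force": force on the tool from outside, world axes, zero at the start; "moment": the same for the moment, N m; "opening": finger opening in m; "grip_force": force on a finger pad.
Only numpy, scipy, OpenCV 4.12 (cv2) and the standard library are available. Lean on these libraries where they do the work, as an engineer would, in place of code of your own. Each camera call takes 0.05 s, during which the arm holds its last target. There are 200 camera calls.

## Task

Test the two white porcelain sleeves on the slanted steel gauge pin, one at a time: slide a sleeve gently down the pin, without forcing it, until it is fully home on the block or stops part-way, pause a moment there and draw it off again. A sleeve that goes fully home is good: stand it upright in the slatted plastic crate; one that stops part-way is a reject: stand it upright in the shallow wooden tray. Put the first sleeve away before trying the second (try both), and leave everything else on the bench where it is.

Things in the scene. Friction and masses are not known exactly. Their poses are not given: they have to be found in the camera images.
- sleeve_1_mid (a point): one of two upright porcelain sleeves: plain white tube, 40 mm outside diameter, 60 mm long, 23 mm mouths at both ends, about 120 g. This point is its centre, 30 mm above its underside; z along its bore. One of the two (unknown which) narrows inside to 17 mm half-way along; outside they are alike, so only trying it on the pin tells
- sleeve_2_mid (a point): one of two upright porcelain sleeves: plain white tube, 40 mm outside diameter, 60 mm long, 23 mm mouths at both ends, about 120 g. This point is its centre, 30 mm above its underside; z along its bore. One of the two (unknown which) narrows inside to 17 mm half-way along; outside they are alike, so only trying it on the pin tells
- pin: fixed steel gauge pin, 20 mm diameter, 45 mm long, on the square 50 x 50 mm top of a grey block, leaning 25 degrees towards its own level -x side (roughly towards the robot). Origin: centre of its foot, in the block's top, 60 mm above the bench; z along the pin to its free end; y level. Centre of a sleeve, along z: 30 mm when fully home on the block, about 46 mm when a narrow one stops
- pin_nose (a point): centre of the pin's free end, a 12 mm flat; the last 4 mm widen from it to the full 20 mm. A sleeve's mouth meets it when the sleeve's centre is 75 mm from the pin's foot
- gauge: fixed dark steel base plate under the pin's block, 120 mm (x) by 90 mm (y), 12 mm thick; origin at the centre of its underside
- crate: fixed slatted white plastic crate for good sleeves, open on top: 160 mm (x) by 140 mm (y) outside, walls 5 mm thick, 50 mm tall, floor 5 mm above the bench; 10 mm square posts stand in the inner corners. Origin at the centre of its underside. It may be to the left or to the right
- tray: fixed shallow wooden tray for rejects: 160 mm (x) by 140 mm (y) outside, rim 5 mm thick and 20 mm tall, floor 5 mm above the bench. Origin at the centre of its underside. It may be to the left or to the right
- cup: Bystander: small white porcelain cup with a handle, 60 mm wide, 58 mm tall, standing between the sleeves. Leave it where it is.
- mug: Bystander: white porcelain mug with a handle, 80 mm wide, 90 mm tall, beyond the gauge. Leave it where it is.
- saucer: Bystander: white porcelain plate, 100 mm wide, 16 mm tall. Leave it where it is.
- jar: Bystander: glass jar with a metal cap, 56 mm wide, 75 mm tall. Leave it where it is.
- brush: Bystander: dusting brush, 170 mm long, lying flat beyond the gauge; the origin is at its underside. Leave it where it is.
- collar: Bystander: plain low steel collar, 44 mm wide, only 18 mm tall (not one of the sleeves to be tested). Leave it where it is.

How it is judged:
On the way, in this order (a step that is already met when the one before it is completed fails the run):
1. a first sleeve has been tried on the pin: the good one fully home, or the narrow one down to where it stops (((x of sleeve_1_mid in the frame of pin between -0.005 and 0.005 m and y of sleeve_1_mid in the frame of pin between -0.005 and 0.005 m and z of sleeve_1_mid in the frame of pin between 0.02 and 0.034 m and angle between the z axis of sleeve_1_mid and the z axis of pin, either way round below 0.12 rad) or (x of sleeve_2_mid in the frame of pin between -0.005 and 0.005 m and y of sleeve_2_mid in the frame of pin between -0.005 and 0.005 m and z of sleeve_2_mid in the frame of pin between 0.02 and 0.052 m and angle between the z axis of sleeve_2_mid and the z axis of pin, either way round below 0.12 rad))), for 0.2 s.
2. that sleeve stands released in its proper place (good: crate, narrow: tray) (((x of sleeve_1_mid in the frame of crate between -0.06 and 0.06 m and y of sleeve_1_mid in the frame of crate between -0.05 and 0.05 m and z of sleeve_1_mid in the frame of crate between 0.03 and 0.038 m and angle between sleeve_1_mid's own z axis and vertical below 0.12 rad and contact force between sleeve_1 and the fingers below 0.1 N) or (x of sleeve_2_mid in the frame of tray between -0.06 and 0.06 m and y of sleeve_2_mid in the frame of tray between -0.05 and 0.05 m and z of sleeve_2_mid in the frame of tray between 0.03 and 0.038 m and angle between sleeve_2_mid's own z axis and vertical below 0.12 rad and contact force between sleeve_2 and the fingers below 0.1 N))), for 0.2 s.
3. with the first sleeve put away, the other one has been tried on the pin in the same way ((((x of sleeve_1_mid in the frame of crate between -0.06 and 0.06 m and y of sleeve_1_mid in the frame of crate between -0.05 and 0.05 m and z of sleeve_1_mid in the frame of crate between 0.03 and 0.038 m and angle between sleeve_1_mid's own z axis and vertical below 0.12 rad and contact force between sleeve_1 and the fingers below 0.1 N) and (x of sleeve_2_mid in the frame of pin between -0.005 and 0.005 m and y of sleeve_2_mid in the frame of pin between -0.005 and 0.005 m and z of sleeve_2_mid in the frame of pin between 0.02 and 0.052 m and angle between the z axis of sleeve_2_mid and the z axis of pin, either way round below 0.12 rad)) or ((x of sleeve_2_mid in the frame of tray between -0.06 and 0.06 m and y of sleeve_2_mid in the frame of tray between -0.05 and 0.05 m and z of sleeve_2_mid in the frame of tray between 0.03 and 0.038 m and angle between sleeve_2_mid's own z axis and vertical below 0.12 rad and contact force between sleeve_2 and the fingers below 0.1 N) and (x of sleeve_1_mid in the frame of pin between -0.005 and 0.005 m and y of sleeve_1_mid in the frame of pin between -0.005 and 0.005 m and z of sleeve_1_mid in the frame of pin between 0.02 and 0.034 m and angle between the z axis of sleeve_1_mid and the z axis of pin, either way round below 0.12 rad)))), for 0.2 s.
At the end, for the whole second after the job is handed in: The sleeve that goes fully home on the pin stands in the slatted crate and the one that stops part-way stands in the wooden tray, both upright (within 7 degrees) on the floor of it, released and at rest (x of sleeve_1_mid in the frame of crate between -0.06 and 0.06 m and y of sleeve_1_mid in the frame of crate between -0.05 and 0.05 m and z of sleeve_1_mid in the frame of crate between 0.03 and 0.038 m and angle between each of sleeve_1_mid, sleeve_2_mid's own z axis and vertical below 0.12 rad and contact force between each of sleeve_1, sleeve_2 and the fingers below 0.1 N and x of sleeve_2_mid in the frame of tray between -0.06 and 0.06 m and y of sleeve_2_mid in the frame of tray between -0.05 and 0.05 m and z of sleeve_2_mid in the frame of tray between 0.03 and 0.038 m and linear speed of each of sleeve_1, sleeve_2 below 0.02 m/s); the robot touches nothing.
It fails at once if a sleeve is forced: its contact forces on the pin and its block add up to more than 90 N (contact force between any of sleeve_1, sleeve_2 and pin above 90 N).
It fails at once if a bystander is shifted by more than 30 mm (distance of any of cup, mug, saucer, jar, brush, collar from where it was at the start of the episode above 0.03 m).
It also fails if it takes over 70 s, if anything falls off the work surface, if the arm or the gripper's body presses on something with over 40 N, if the wrist force passes 120 N, or if a joint passes its speed limit or range.

## Working session

There is one attempt and no reset: what is moved stays moved. The work goes in short steps, Python scripts to look and compute and a tool call to move; the robot and the scene stay as the last step left them, time stands still between calls to the robot, and variables do not carry over. Pictures are saved under pics/ and viewed, at most 10 in all, crops included, and the job is handed in when it is done.

Besides the shell and the picture viewer there is one more tool, called after ">>>" by a JSON object that holds its "api" and its "payload", one argument or row to a line. servo_tool: Moves the arm, as the interface text tells. Its arguments: {"type":"object","properties":{"rows":{"type":"array"},"force":{"type":"number"}},"required":["rows"]}

```bash
mkdir -p pics; ls; python3 - <<'E'
from plant import monitor, vision, ticket, env
import cv2,numpy as np
print(monitor.read_state(), env.grip_depth)
for n in("scene","top"):
    p,d=vision.capture(n); cv2.imwrite(f"pics/{n}0.png",p[:,:,::-1]); np.savez(f"{n}0.npz",p=p,d=d)
    print(vision.camera_params(n))
E
```

```text
pics
{'time': 0.0, 'qpos': array([-1.23339129e+00,  3.53622375e-01,  1.63414194e+00, -2.76437933e-05,
        1.15517642e+00, -2.36391205e-03]), 'joint_vel': array([ 1.36357024e-05,  1.04080137e-03,  2.01217574e-03, -2.98916183e-03,
       -1.19673850e-03, -3.10296916e-04]), 'joint_torque': array([-4.45554306e-04, -6.05262637e+01, -3.42070520e+01, -1.36908484e-04,
        9.49488545e-03, -8.31267641e-06]), 'eef_pos': array([ 0.20815041, -0.58882059,  0.23057443]), 'tcp_rot': array([-3.09505833e+00, -5.30937599e-01,  3.92071137e-04]), 'contact_force': array([ 0.245769  , -0.08985993, -0.36796342]), 'moment': array([ 0.00396013, -0.03825568,  0.02155147]), 'grip_force': 0.0, 'opening': 0.08530717427089524} 0.0187
{'K': array([[440.43386673,   0.        , 288.26423131],
       [  0.        , 440.43386673, 214.57852259],
       [  0.        ,   0.        ,   1.        ]]), 'extrinsics': array([[-0.56957409,  0.82190869, -0.00717328,  0.36733559],
       [-0.67968329, -0.46607008,  0.5664003 ,  0.38093268],
       [ 0.46218608,  0.32748249,  0.82409905, -1.24119329],
       [ 0.        ,  0.        ,  0.        ,  1.        ]])}
{'K': array([[449.58262323,   0.        , 275.98255227],
       [  0.        , 449.58262323, 211.87484937],
       [  0.        ,   0.        ,   1.        ]]), 'extrinsics': array([[ 4.16218336e-03, -9.99898028e-01,  1.36605481e-02,
        -5.11506254e-04],
       [ 9.85376815e-01,  6.42792959e-03,  1.70268067e-01,
        -6.10148707e-01],
       [-1.70338514e-01,  1.27521005e-02,  9.85303088e-01,
        -9.93650351e-01],
       [ 0.00000000e+00,  0.00000000e+00,  0.00000000e+00,
         1.00000000e+00]])}
```

View pics/top0.png

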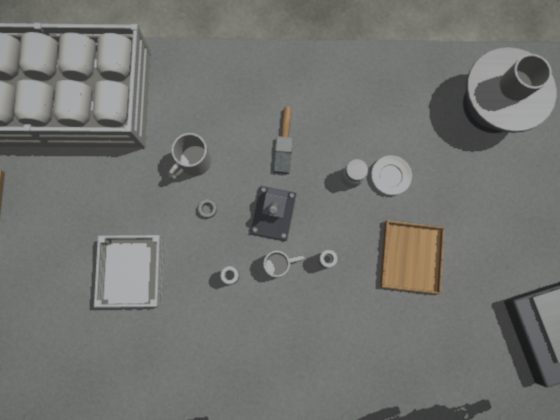

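View pics/scene0.png

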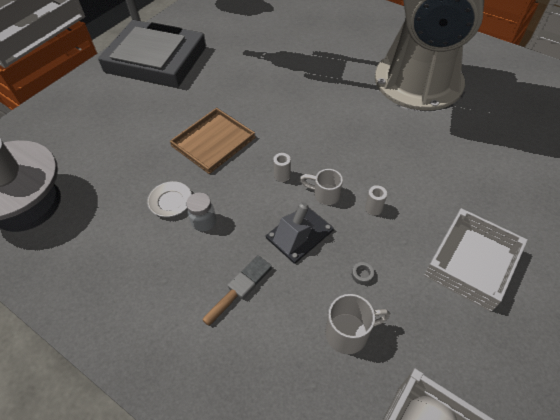

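The top view shows the sleeves at about (229,275) and (329,259), with the cup between them at (277,265). The gauge and pin are at (273,212), the crate is on the left at (127,272) and the tray on the right at (412,258). The scene view shows the pin at (300,217).

```bash
cat > h.py <<'E'
import numpy as np, cv2
from plant import monitor, vision, env
def cloud(n,d):
    c=vision.camera_params(n);K=c["K"];E=c["extrinsics"]
    v,u=np.mgrid[:d.shape[0],:d.shape[1]]
    P=np.stack([(u-K[0,2])/K[0,0]*d,-(v-K[1,2])/K[1,1]*d,-d],-1)
    return (P-E[:3,3])@E[:3,:3]
def ray(n,uv,z):
    c=vision.camera_params(n);K=c["K"];E=c["extrinsics"]
    o=-E[:3,:3].T@E[:3,3]
    r=np.array([(uv[0]-K[0,2])/K[0,0],-(uv[1]-K[1,2])/K[1,1],-1])@E[:3,:3]
    return o+r*(z-o[2])/r[2]
def proj(n,X):
    c=vision.camera_params(n);K=c["K"];E=c["extrinsics"]
    p=E[:3,:3]@X+E[:3,3]; return K[0,0]*p[0]/-p[2]+K[0,2],K[1,2]-K[1,1]*p[1]/-p[2]
def circ(xy):
    A=np.c_[2*xy,np.ones(len(xy))];s=np.linalg.lstsq(A,(xy**2).sum(1),rcond=None)[0]
    return s[:2],np.sqrt(s[2]+s[:2]@s[:2])
E
python3 - <<'E'
from h import *
C={n:cloud(n,np.load(f"{n}0.npz")["d"]) for n in("scene","top")}
g=lambda n,u,v:C[n][v,u].round(3)
for uv in((229,275),(329,259),(277,265),(127,272),(412,258),(273,210),(240,380)): print(uv,g("top",*uv),ray("top",uv,0.06).round(3))
for n in C:
    P=C[n]
    for u,v in((229,275),(329,259)):
        c0=ray("top",(u,v),0.06)
        m=(np.hypot(P[...,0]-c0[0],P[...,1]-c0[1])<.035)&(P[...,2]>.053)&(P[...,2]<.07)
        q=P[m]; print(n,"sleeve",len(q),q.mean(0).round(4),np.median(q[:,2]).round(4),(q.min(0)+q.max(0)).round(4)[:2]/2,(q.max(0)-q.min(0))[:2].round(3))
    c0=ray("top",(273,208),0.08)
    m=(np.hypot(P[...,0]-c0[0],P[...,1]-c0[1])<.09)
    for a,b in((.006,.017),(.055,.064),(.066,.12)):
        k=m&(P[...,2]>a)&(P[...,2]<b); q=P[k]
        print(n,a,b,len(q),q.mean(0).round(4),q.max(0).round(3),q.min(0).round(3))
        if len(q)>20:
            r=cv2.minAreaRect((q[:,:2]*1000).astype(np.float32)); print(r)
    # crate/tray rims
    for u,v,z0,z1 in((127,272,.043,.056),(412,258,.014,.026)):
        c0=ray("top",(u,v),0.02); m=(np.hypot(P[...,0]-c0[0],P[...,1]-c0[1])<.13)&(P[...,2]>z0)&(P[...,2]<z1);q=P[m]
        print("box",len(q),cv2.minAreaRect((q[:,:2]*1000).astype(np.float32)))
# pictures enlarged
im=[cv2.resize(np.load("top0.npz")["p"][165:290,205:355,::-1],None,fx=4,fy=4,interpolation=2),cv2.resize(np.load("scene0.npz")["p"][195:270,255:345,::-1],None,fx=7,fy=7,interpolation=2)]
cv2.imwrite("pics/top_c.png",im[0]);cv2.imwrite("pics/scene_c.png",im[1])
E
```

```text
(229, 275) [ 0.466  0.113 -0.   ] [0.464 0.108 0.06 ]
(329, 259) [ 0.505 -0.126  0.002] [ 0.501 -0.118  0.06 ]
(277, 265) [ 0.49  -0.001  0.005] [0.487 0.    0.06 ]
(127, 272) [0.471 0.354 0.006] [0.47  0.337 0.06 ]
(412, 258) [ 0.508 -0.325  0.005] [ 0.504 -0.308  0.06 ]
(273, 210) [0.606 0.01  0.101] [0.613 0.01  0.06 ]
(240, 380) [ 0.227  0.083 -0.002] [0.239 0.079 0.06 ]
scene sleeve 188 [0.4666 0.1089 0.0584] 0.0588 [0.46545 0.10855] [0.04 0.04]
scene sleeve 165 [ 0.5049 -0.1149  0.0584] 0.0589 [ 0.50375 -0.11565] [0.04  0.039]
scene 0.006 0.017 996 [0.6183 0.0265 0.0115] [0.683 0.064 0.017] [ 0.552 -0.045  0.006]
((615.47705078125, 9.637580871582031), (91.43373107910156, 122.68379211425781), 78.63567352294922)
scene 0.055 0.064 212 [0.6365 0.0091 0.0597] [0.657 0.033 0.064] [ 0.608 -0.021  0.055]
((632.7667236328125, 6.66038703918457), (49.98235321044922, 43.7840576171875), 80.0826416015625)
scene 0.066 0.12 304 [0.6269 0.0096 0.08  ] [0.653 0.029 0.105] [ 0.599 -0.02   0.066]
((623.9064331054688, 7.579702377319336), (49.72925567626953, 50.90208053588867), 80.46349334716797)
bo
[... 446 characters left out ...]
 0.53  -0.073  0.006]
((615.3125, 12.762283325195312), (144.3975372314453, 156.58505249023438), 36.60375213623047)
top 0.055 0.064 127 [0.6262 0.0077 0.0599] [0.657 0.033 0.064] [ 0.602 -0.02   0.055]
((630.069091796875, 7.427423477172852), (49.999755859375, 47.83770751953125), 77.2160415649414)
top 0.066 0.12 218 [0.6288 0.0074 0.0798] [0.654 0.031 0.105] [ 0.6   -0.018  0.066]
((624.69873046875, 8.767156600952148), (48.4679069519043, 51.237518310546875), 80.05342864990234)
box 817 ((475.1429443359375, 341.84442138671875), (160.57098388671875, 142.1718292236328), 0.9167689085006714)
box 622 ((512.0762939453125, -321.95330810546875), (141.93167114257812, 160.5534210205078), 83.3835220336914)
```

View pics/top_c.png

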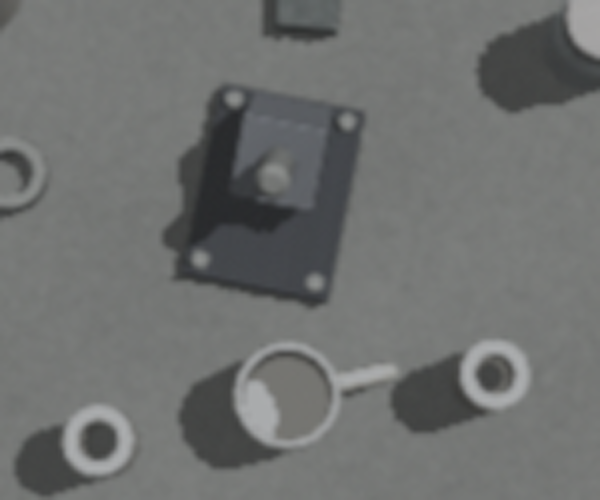

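View pics/scene_c.png

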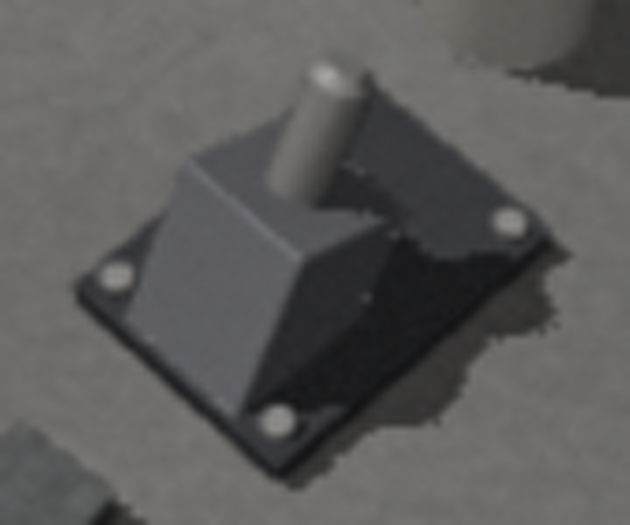

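The top crop shows the nose at about crop (275,173) and the block top tilted square to the pin. In the scene crop the nose is at (328,75) and the pin leans towards the robot. Next I compute the pin pose.

```bash
python3 - <<'E'
from h import *
C={n:cloud(n,np.load(f"{n}0.npz")["d"]) for n in("scene","top")}
# nose
ut=((275+.5)/4-.5+205,(173+.5)/4-.5+165); us=((328+.5)/7-.5+255,(75+.5)/7-.5+195)
print("nose top",ray("top",ut,.1008).round(4),"scene",ray("scene",us,.1008).round(4))
tilt=np.radians(25)
for n in C:
    P=C[n].reshape(-1,3); P=P[np.hypot(P[:,0]-.628,P[:,1]-.008)<.09]
    # plate yaw: points at z .010-.014 ; block top by plane inliers
    Q=P[(P[:,2]>.045)&(P[:,2]<.075)]
    for psi0 in(-10.,):
        psi=np.radians(psi0); nz=np.array([-np.sin(tilt)*np.cos(psi),-np.sin(tilt)*np.sin(psi),np.cos(tilt)])
        f=np.array([.6275,.008,.06])
        for _ in range(4):
            m=abs((Q-f)@nz)<.0025; T=Q[m]
            r=cv2.minAreaRect((T@np.c_[[np.cos(tilt)*np.cos(psi),np.cos(tilt)*np.sin(psi),np.sin(tilt)],[-np.sin(psi),np.cos(psi),0]]*1000).astype(np.float32))
            c=T.mean(0);nn=np.linalg.svd(T-c)[2][2];nn*=np.sign(nn[2]); f=f+nz*((T-f)@nz).mean()
        ex=np.array([np.cos(tilt)*np.cos(psi),np.cos(tilt)*np.sin(psi),np.sin(tilt)]);ey=np.array([-np.sin(psi),np.cos(psi),0])
        ctr=ex*r[0][0]/1000+ey*r[0][1]/1000+nz*(f@nz)
        print(n,len(T),"normal",nn.round(3),np.degrees(np.arccos(nn[2])).round(1),"yaw",np.degrees(np.arctan2(-nn[1],-nn[0])).round(1),r,"foot",ctr.round(4))
        R=P[(P-f)@nz>.008]; s=(R-ctr)@np.c_[ex,ey,nz]
        s=s[np.hypot(s[:,0],s[:,1])<.018]
        print("  pin pts x,y,z range",s.min(0).round(4),s.max(0).round(4),len(s))
        k=s[:,2]<.042; cc,rr=circ(s[k][:,:2]); print("  axis circ",cc.round(4),rr.round(4))
E
```

```text
nose top [0.6107 0.0092 0.1008] scene [0.6111 0.0092 0.1008]
scene 278 normal [-0.411  0.083  0.908] 24.8 yaw -11.5 ((581.8803100585938, 116.3427734375), (50.21512222290039, 51.18597412109375), 88.823486328125) foot [0.6249 0.008  0.0601]
  pin pts x,y,z range [-0.0083 -0.0091  0.0081] [0.0104 0.0105 0.0472] 180
  axis circ [-0.0002  0.0006] 0.0086
top 292 normal [-0.416  0.074  0.907] 25.0 yaw -10.1 ((582.5696411132812, 116.93482971191406), (49.3808479309082, 49.83700942993164), 88.6773681640625) foot [0.6253 0.0085 0.0609]
  pin pts x,y,z range [-0.0093 -0.0095  0.0086] [0.0097 0.01   0.0484] 90
  axis circ [0.0001 0.    ] 0.0087
```

```bash
python3 - <<'E'
from h import *
psi=np.radians(-11);t=np.radians(25)
nz=np.array([-np.sin(t)*np.cos(psi),-np.sin(t)*np.sin(psi),np.cos(t)])
for n in("scene","top"):
    z=np.load(f"{n}0.npz");P=cloud(n,z["d"]);g=cv2.cvtColor(z["p"],cv2.COLOR_RGB2GRAY)
    for f in([.6251,.0083,.0605],[.6296,.0056,.06]):
        f=np.array(f); print(n,"foot",np.round(proj(n,f),1),"nose",np.round(proj(n,f+.045*nz),1))
    u,v=np.round(proj(n,f+.045*nz)).astype(int)
    print(u-6,v-6);print(g[v-6:v+8,u-8:u+7]); print((P[v-6:v+8,u-8:u+7,2]*1000).round().astype(int))
    m=(P[...,2]>.096)&(P[...,2]<.12)&(np.hypot(P[...,0]-.61,P[...,1]-.01)<.03)
    print("tip pts",P[m].mean(0).round(4),m.sum(),P[m].min(0).round(4),P[m].max(0).round(4))
E
```

```text
scene foot [296.9 221.2] nose [303.9 204.2]
scene foot [294.6 222.2] nose [301.5 205.3]
295 199
[[111 113 114 112 115 118 116 114 113 115 113 112 112 112 111]
 [116 111 113 111 111 114 114 115 113 114 114 112 112 110 110]
 [114 113 113 113 113 113 113 116 112 111 111 112 112 109 110]
 [113 113 113 115 113 115 116 114 108 105 106 108 109 110 111]
 [117 115 115 114 113 112 113 116 114 102 102 103 104 107 112]
 [114 113 113 114 113 112 120 133 134 122 104 102 102 103 107]
 [114 112 114 113 111 108 129 148 160 154 122 105 103  95  80]
 [112 113 113 112 107 101 116 144 158 148 132 117 103  80  63]
 [111 111 112 110 107 102 111 121 136 138 130 116 103  80  61]
 [112 112 110 106 105 108 110 112 112 117 116 108  99  81  61]
 [112 111 109 106 104 110 113 108 105 102  91  81  73  61  49]
 [111 112 105  94 106 112 111 108 104  96  83  72  65  54  45]
 [109 106  91  90 109 114 110 104 101  90  78  67  59  52  51]
 [ 93  89  88 102 112 114 108 102  97  85  72  63  54  47  54]]
[[ -2  -2   0   1  -1   0   0  -1  -3  -3   0  -2  -3  -1  -1]
 [ -1  -1  -2   0  -3  -2  -4  -3  -1  -1  -2   1  -1   0 
[... 2317 characters left out ...]
0  100  101  103  102  105  103   99  100   82   58
    60]
 [  57   59   55  101  103  103  102  105  105  105  104  101   60   59
    56]
 [  53   56   55   98   99  102   96  104  101  100  101   97   54   57
    56]
 [  51   49   56   99   97   99  103   99  104  102  101   96   54   56
    55]
 [  50   53   55   53   96   99   99  101   97  103   98   55   55   51
    53]
 [  55   50   55   51   52   95   98   96   96   93   54   52   52   55
    53]
 [  13   13   51   50   50   51   48   50   51   48   51   53   51   52
    51]
 [  16   13    8   14   15   16   10   51   50   48   52   51   51   54
    54]]
tip pts [0.6079 0.0124 0.1008] 60 [0.5997 0.0033 0.0962] [0.618  0.0211 0.1054]
```

```bash
cat >> h.py <<'E'
from scipy.spatial.transform import Rotation as Ro
PSI=np.radians(-11)
FOOT=np.array([.6251,.0083,.0602])
def tool(tilt):
    x=np.array([np.cos(PSI),np.sin(PSI),0]);z=np.array([0,0,-1.])
    R=np.c_[x,np.cross(z,x),z]
    return R@Ro.from_euler("y",tilt,degrees=True).as_matrix()
PZ=-tool(25)[:,2]; PF=np.c_[tool(25)[:,0],-tool(25)[:,1],PZ]  # pin frame axes (x,y,z)
def rel(target,tilt=0,s=None):
    s=s or monitor.read_state(); R0=Ro.from_rotvec(s["tcp_rot"]).as_matrix(); R1=tool(tilt)
    rv=np.degrees(Ro.from_matrix(R0.T@R1).as_rotvec())
    print("t",round(s["time"],2),"turn",rv.round(2),"then shift mm",(R1.T@(np.array(target)-s["eef_pos"])*1000).round(1))
E
python3 - <<'E'
from h import *
rel([.5035,-.115,.12])
E
```

```text
t 0.1 turn [-7.000e-02  2.000e-02  3.047e+01] then shift mm [ 199.5 -521.5  110.6]
```

>>> {"api": "servo_tool", "payload": {
  "rows": [
    {"rz":10.15,"fingers":72},
    {"rz":10.15},
    {"rz":10.15},
    {"tx":0.02,"ty":-0.052},
    {"tx":0.02,"ty":-0.052},
    {"tx":0.02,"ty":-0.052},
    {"tx":0.02,"ty":-0.052},
    {"tx":0.02,"ty":-0.052},
    {"tx":0.02,"ty":-0.052},
    {"tx":0.02,"ty":-0.052},
    {"tx":0.02,"ty":-0.052},
    {"tx":0.02,"ty":-0.052},
    {"tx":0.02,"ty":-0.052},
    {"tz":0.05},
    {"tz":0.05},
    {},
    {}
  ],
  "force": 40
}}

```text
invalid input at $.rows[0]: expected keys fingers, tx, ty, tz, rx, ry, rz
```

```bash
python3 - <<'E'
from h import *
rel([.5035,-.115,.016]);s=monitor.read_state();print(s["eef_pos"],s["opening"],s["qpos"].round(2))
for n in("scene","top"):
    p,d=vision.capture(n); np.savez(f"{n}1.npz",p=p,d=d)
p=np.hstack([cv2.resize(np.load(f"{n}1.npz")["p"][a:a+150,b:b+130,::-1],None,fx=3,fy=3) for n,a,b in(("top",170,260),("scene",70,220))])
cv2.imwrite("pics/a1.png",p)
E
```

```text
t 0.1 turn [-7.000e-02  2.000e-02  3.047e+01] then shift mm [ 199.5 -521.5  214.6]
[ 0.20819407 -0.5888775   0.23064208] 0.08541918822955931 [-1.23  0.35  1.63  0.    1.16 -0.  ]
```

View pics/a1.png

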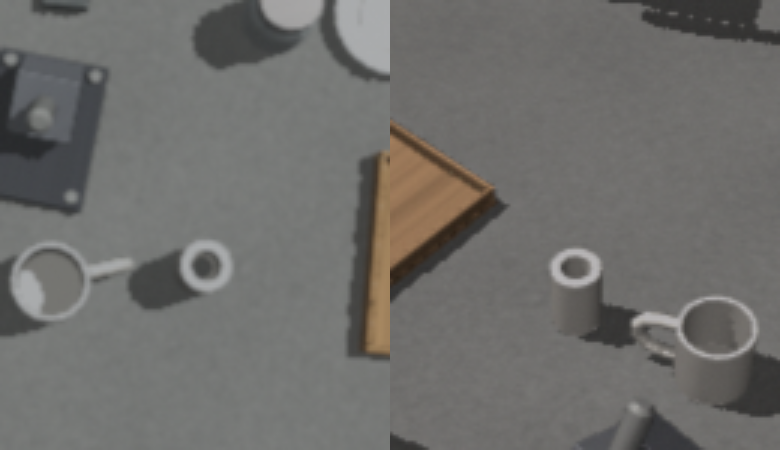

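The call was refused because every row needs all seven keys, and nothing moved. The picture shows the right sleeve with a clear gap to the cup's handle. I'll send it again with full rows.

>>> {"api": "servo_tool", "payload": {
  "rows": [
    {"fingers":72,"tx":0,"ty":0,"tz":0,"rx":0,"ry":0,"rz":10.15},
    {"fingers":72,"tx":0,"ty":0,"tz":0,"rx":0,"ry":0,"rz":10.15},
    {"fingers":72,"tx":0,"ty":0,"tz":0,"rx":0,"ry":0,"rz":10.15},
    {"fingers":72,"tx":0.02,"ty":-0.052,"tz":0,"rx":0,"ry":0,"rz":0},
    {"fingers":72,"tx":0.02,"ty":-0.052,"tz":0,"rx":0,"ry":0,"rz":0},
    {"fingers":72,"tx":0.02,"ty":-0.052,"tz":0,"rx":0,"ry":0,"rz":0},
    {"fingers":72,"tx":0.02,"ty":-0.052,"tz":0,"rx":0,"ry":0,"rz":0},
    {"fingers":72,"tx":0.02,"ty":-0.052,"tz":0,"rx":0,"ry":0,"rz":0},
    {"fingers":72,"tx":0.02,"ty":-0.052,"tz":0,"rx":0,"ry":0,"rz":0},
    {"fingers":72,"tx":0.02,"ty":-0.052,"tz":0,"rx":0,"ry":0,"rz":0},
    {"fingers":72,"tx":0.02,"ty":-0.052,"tz":0,"rx":0,"ry":0,"rz":0},
    {"fingers":72,"tx":0.02,"ty":-0.052,"tz":0,"rx":0,"ry":0,"rz":0},
    {"fingers":72,"tx":0.02,"ty":-0.052,"tz":0,"rx":0,"ry":0,"rz":0},
    {"fingers":72,"tx":0,"ty":0,"tz":0.05,"rx":0,"ry":0,"rz":0},
    {"fingers":72,"tx":0,"ty":0,"tz":0.05,"rx":0,"ry":0,"rz":0},
    {"fingers":72,"tx":0,"ty":0,"tz":0,"rx":0,"ry":0,"rz":0},
    {"fingers":72,"tx":0,"ty":0,"tz":0,"rx":0,"ry":0,"rz":0}
  ],
  "force": 40
}}

```text
time: 2.33
eef_pos: [0.5045, -0.1172, 0.1327]
tcp_rot: [3.127, -0.301, 0.002]
contact_force: [0.3, 0.0, 1.1]
opening: 0.0615
grip_force: 0.0
```

```bash
python3 - <<'E'
from h import *
rel([.5035,-.115,.016]);s=monitor.read_state();print(s["eef_pos"],s["opening"],s["qpos"].round(2))
E
```

```text
t 2.33 turn [ 0.   -0.07  0.01] then shift mm [ -1.4  -2.  116.7]
[ 0.50453837 -0.11721286  0.1326607 ] 0.061541143446335975 [-0.23  0.31  1.95  0.    0.88  1.53]
```

>>> {"api": "servo_tool", "payload": {
  "rows": [
    {"fingers":72,"tx":-0.001,"ty":-0.002,"tz":0.035,"rx":0,"ry":0,"rz":0},
    {"fingers":72,"tx":0,"ty":0,"tz":0.035,"rx":0,"ry":0,"rz":0},
    {"fingers":72,"tx":0,"ty":0,"tz":0.025,"rx":0,"ry":0,"rz":0},
    {"fingers":72,"tx":0,"ty":0,"tz":0.015,"rx":0,"ry":0,"rz":0},
    {"fingers":72,"tx":0,"ty":0,"tz":0.0065,"rx":0,"ry":0,"rz":0},
    {"fingers":72,"tx":0,"ty":0,"tz":0,"rx":0,"ry":0,"rz":0},
    {"fingers":30,"tx":0,"ty":0,"tz":0,"rx":0,"ry":0,"rz":0},
    {"fingers":30,"tx":0,"ty":0,"tz":0,"rx":0,"ry":0,"rz":0},
    {"fingers":30,"tx":0,"ty":0,"tz":0,"rx":0,"ry":0,"rz":0},
    {"fingers":30,"tx":0,"ty":0,"tz":0,"rx":0,"ry":0,"rz":0},
    {"fingers":30,"tx":0,"ty":0,"tz":0,"rx":0,"ry":0,"rz":0}
  ],
  "force": 40
}}

```text
time: 3.7
eef_pos: [0.5038, -0.1149, 0.0159]
tcp_rot: [3.127, -0.3, 0.002]
contact_force: [-1.4, -0.0, 5.9]
opening: 0.0393
grip_force: 39.7
```

>>> {"api": "servo_tool", "payload": {
  "rows": [
    {"fingers":30,"tx":0,"ty":0,"tz":-0.02,"rx":0,"ry":0,"rz":0},
    {"fingers":30,"tx":0,"ty":0,"tz":-0.05,"rx":0,"ry":0,"rz":0},
    {"fingers":30,"tx":0,"ty":0,"tz":-0.05,"rx":0,"ry":0,"rz":0},
    {"fingers":30,"tx":0,"ty":0,"tz":-0.04,"rx":0,"ry":0,"rz":0},
    {"fingers":30,"tx":0,"ty":0,"tz":0,"rx":0,"ry":8.3,"rz":0},
    {"fingers":30,"tx":0,"ty":0,"tz":0,"rx":0,"ry":8.3,"rz":0},
    {"fingers":30,"tx":0,"ty":0,"tz":0,"rx":0,"ry":8.4,"rz":0},
    {"fingers":30,"tx":0,"ty":0,"tz":0,"rx":0,"ry":0,"rz":0},
    {"fingers":30,"tx":0,"ty":0,"tz":0,"rx":0,"ry":0,"rz":0}
  ]
}}

```text
time: 4.82
eef_pos: [0.5041, -0.115, 0.1757]
tcp_rot: [3.014, -0.29, 0.667]
contact_force: [0.7, 0.8, -1.3]
opening: 0.0397
grip_force: 40.8
```

```bash
python3 - <<'E'
from h import *
rel(FOOT+PZ*(.110-.0141),25);s=monitor.read_state();print(s["eef_pos"],s["opening"],s["contact_force"],PZ)
E
```

```text
t 4.83 turn [-0.01  0.06  0.02] then shift mm [  37.5 -144.1   49.1]
[ 0.50414915 -0.11496952  0.17574146] 0.03967487507872695 [ 0.7401096   0.78826532 -1.33505278] [-0.41485357  0.08063937  0.90630779]
```

>>> {"api": "servo_tool", "payload": {
  "rows": [
    {"fingers":30,"tx":0.0095,"ty":-0.036,"tz":0,"rx":0,"ry":0,"rz":0},
    {"fingers":30,"tx":0.0095,"ty":-0.036,"tz":0,"rx":0,"ry":0,"rz":0},
    {"fingers":30,"tx":0.0095,"ty":-0.036,"tz":0,"rx":0,"ry":0,"rz":0},
    {"fingers":30,"tx":0.009,"ty":-0.036,"tz":0,"rx":0,"ry":0,"rz":0},
    {"fingers":30,"tx":0,"ty":0,"tz":0.025,"rx":0,"ry":0,"rz":0},
    {"fingers":30,"tx":0,"ty":0,"tz":0.024,"rx":0,"ry":0,"rz":0},
    {"fingers":30,"tx":0,"ty":0,"tz":0,"rx":0,"ry":0,"rz":0},
    {"fingers":30,"tx":0,"ty":0,"tz":0,"rx":0,"ry":0,"rz":0},
    {"fingers":30,"tx":0,"ty":0,"tz":0,"rx":0,"ry":0,"rz":0}
  ]
}}

```text
time: 5.95
eef_pos: [0.5848, 0.0162, 0.1473]
tcp_rot: [3.013, -0.29, 0.67]
contact_force: [-0.2, -0.5, -1.3]
opening: 0.0398
grip_force: 40.9
```

```bash
python3 - <<'E'
from h import *
rel(FOOT+PZ*(.110-.0141),25)
for n in("scene","top"):
    p,d=vision.capture(n); np.savez(f"{n}2.npz",p=p,d=d)
    P=cloud(n,d); s=(P-FOOT)@PF
    for a,b in((.082,.092),(.092,.10),(.132,.139)):
        m=(np.hypot(s[...,0],s[...,1])<.028)&(s[...,2]>a)&(s[...,2]<b)
        q=s[m]; 
        if len(q)>15: c,r=circ(q[:,:2]); print(n,a,len(q),"circ",c.round(4),r.round(4),"y range",q[:,1].min().round(4),q[:,1].max().round(4),"x",q[:,0].min().round(4),q[:,0].max().round(4))
p=np.hstack([cv2.resize(np.load(f"{n}2.npz")["p"][a:a+110,b:b+95,::-1],None,fx=4,fy=4) for n,a,b in(("top",150,225),("scene",150,255))])
cv2.imwrite("pics/a2.png",p)
E
```

```text
t 5.95 turn [-0.01 -0.06 -0.01] then shift mm [0.4 0.  0.4]
scene 0.082 87 circ [-0.0002  0.0014] 0.0185 y range -0.0138 0.0207 x -0.0065 0.0205
scene 0.092 66 circ [-0.0036  0.0012] 0.0217 y range -0.0205 0.0268 x -0.0006 0.0194
scene 0.132 137 circ [ 0.0037 -0.0005] 0.0174 y range -0.0259 0.027 x -0.0186 0.0201
top 0.082 22 circ [-0.0003  0.0014] 0.0196 y range -0.0177 0.0162 x 0.0038 0.0196
top 0.092 16 circ [-0.0009  0.0019] 0.0202 y range -0.015 0.0213 x 0.0047 0.0199
top 0.132 31 circ [-0.0022  0.0023] 0.0212 y range -0.021 0.0242 x 0.0101 0.0201
```

View pics/a2.png

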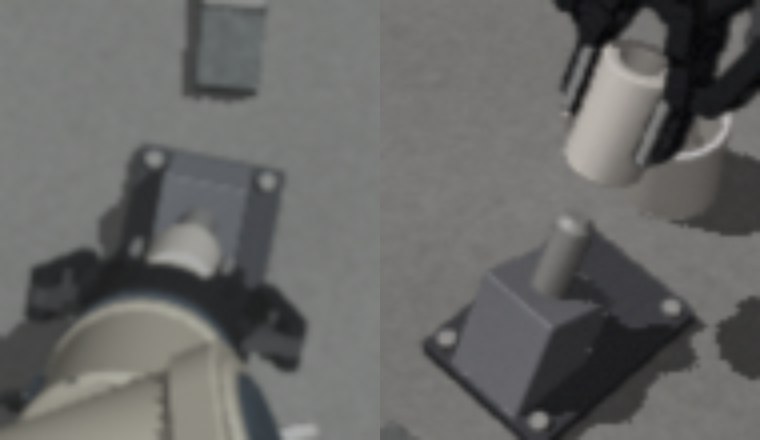

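In the picture the sleeve lines up with the pin above the nose, about 1 mm off to +y. I'll trim that and move down.

>>> {"api": "servo_tool", "payload": {
  "rows": [
    {"fingers":30,"tx":0,"ty":0.001,"tz":0.01,"rx":0,"ry":0,"rz":0},
    {"fingers":30,"tx":0,"ty":0,"tz":0.01,"rx":0,"ry":0,"rz":0},
    {"fingers":30,"tx":0,"ty":0,"tz":0.006,"rx":0,"ry":0,"rz":0},
    {"fingers":30,"tx":0,"ty":0,"tz":0.004,"rx":0,"ry":0,"rz":0},
    {"fingers":30,"tx":0,"ty":0,"tz":0.004,"rx":0,"ry":0,"rz":0},
    {"fingers":30,"tx":0,"ty":0,"tz":0.004,"rx":0,"ry":0,"rz":0},
    {"fingers":30,"tx":0,"ty":0,"tz":0,"rx":0,"ry":0,"rz":0}
  ]
}}

```text
time: 6.92
eef_pos: [0.5998, 0.0122, 0.1115]
tcp_rot: [3.014, -0.29, 0.668]
contact_force: [0.5, 0.8, -1.0]
opening: 0.039
grip_force: 40.9
```

```bash
cat >> h.py <<'E'
def st(off=.0141):
    s=monitor.read_state(); c=(s["eef_pos"]+PZ*off-FOOT)@PF
    print("t",round(s["time"],2),"sleeve in pin mm",(c*1000).round(1),"F pin",(s["contact_force"]@PF).round(1),"M",(s["moment"]@PF).round(2),s["opening"].round(4))
E
python3 -c "
from h import *
st()"
```

```text
Traceback (most recent call last):
  File "h.py", line 33, in st
    print("t",round(s["time"],2),"sleeve in pin mm",(c*1000).round(1),"F pin",(s["contact_force"]@PF).round(1),"M",(s["moment"]@PF).round(2),s["opening"].round(4))
                                                                                                                                             ^^^^^^^^^^^^^^^^^^
AttributeError: 'float' object has no attribute 'round'
```

>>> {"api": "servo_tool", "payload": {
  "rows": [
    {"fingers":30,"tx":0,"ty":0,"tz":0.003,"rx":0,"ry":0,"rz":0},
    {"fingers":30,"tx":0,"ty":0,"tz":0.003,"rx":0,"ry":0,"rz":0},
    {"fingers":30,"tx":0,"ty":0,"tz":0.003,"rx":0,"ry":0,"rz":0},
    {"fingers":30,"tx":0,"ty":0,"tz":0.002,"rx":0,"ry":0,"rz":0},
    {"fingers":30,"tx":0,"ty":0,"tz":0,"rx":0,"ry":0,"rz":0}
  ]
}}

```text
time: 7.55
eef_pos: [0.6043, 0.0113, 0.1016]
tcp_rot: [3.013, -0.29, 0.668]
contact_force: [1.0, -0.6, -0.1]
opening: 0.0394
grip_force: 40.9
```

```bash
sed -i 's/s\["opening"\].round(4)/round(s["opening"],4)/' h.py
python3 -c "
from h import *
st()"
```

```text
t 7.55 sleeve in pin mm [-1.5 -1.1 60.5] F pin [ 0.9 -0.4 -0.5] M [-0.01  0.28  0.02] 0.0394
```

>>> {"api": "servo_tool", "payload": {
  "rows": [
    {"fingers":30,"tx":0.0005,"ty":0,"tz":0.003,"rx":0,"ry":0,"rz":0},
    {"fingers":30,"tx":0,"ty":0,"tz":0.003,"rx":0,"ry":0,"rz":0},
    {"fingers":30,"tx":0,"ty":0,"tz":0.003,"rx":0,"ry":0,"rz":0},
    {"fingers":30,"tx":0,"ty":0,"tz":0.002,"rx":0,"ry":0,"rz":0},
    {"fingers":30,"tx":0,"ty":0,"tz":0,"rx":0,"ry":0,"rz":0}
  ]
}}

```text
time: 8.18
eef_pos: [0.6093, 0.0103, 0.0918]
tcp_rot: [3.013, -0.29, 0.667]
contact_force: [0.2, 0.1, -1.3]
opening: 0.0396
grip_force: 40.9
```

```bash
python3 -c "
from h import *
st();rel(FOOT+PZ*(.046-.0141),25)"
```

```text
t 8.18 sleeve in pin mm [-1.  -1.1 49.5] F pin [-0.4  0.1 -1.3] M [-0.01  0.26  0.02] 0.0396
t 8.18 turn [-0.    0.02  0.02] then shift mm [ 1.  -1.1  3.5]
```

>>> {"api": "servo_tool", "payload": {
  "rows": [
    {"fingers":30,"tx":0,"ty":0,"tz":0.0015,"rx":0,"ry":0,"rz":0},
    {"fingers":30,"tx":0,"ty":0,"tz":0.0015,"rx":0,"ry":0,"rz":0},
    {"fingers":30,"tx":0,"ty":0,"tz":0.0015,"rx":0,"ry":0,"rz":0},
    {"fingers":30,"tx":0,"ty":0,"tz":0,"rx":0,"ry":0,"rz":0}
  ]
}}

```text
time: 8.68
eef_pos: [0.6111, 0.0099, 0.0889]
tcp_rot: [3.013, -0.29, 0.669]
contact_force: [-10.4, 0.6, 16.7]
opening: 0.0392
grip_force: 42.5
```

```bash
python3 -c "
from h import *
st()"
```

```text
t 8.68 sleeve in pin mm [-0.6 -1.1 46.1] F pin [-2.3 -1.4 19.5] M [-0.24  0.74  0.01] 0.0392
```

It stopped at 46.1 mm with the force rising to 20 N, so this is the narrow sleeve. I'll pause, draw it off and take it to the tray.

>>> {"api": "servo_tool", "payload": {
  "rows": [
    {"fingers":30,"tx":0,"ty":0,"tz":0,"rx":0,"ry":0,"rz":0},
    {"fingers":30,"tx":0,"ty":0,"tz":0,"rx":0,"ry":0,"rz":0},
    {"fingers":30,"tx":0,"ty":0,"tz":0,"rx":0,"ry":0,"rz":0},
    {"fingers":30,"tx":0,"ty":0,"tz":-0.004,"rx":0,"ry":0,"rz":0},
    {"fingers":30,"tx":0,"ty":0,"tz":-0.008,"rx":0,"ry":0,"rz":0},
    {"fingers":30,"tx":0,"ty":0,"tz":-0.012,"rx":0,"ry":0,"rz":0},
    {"fingers":30,"tx":0,"ty":0,"tz":-0.016,"rx":0,"ry":0,"rz":0},
    {"fingers":30,"tx":0,"ty":0,"tz":-0.03,"rx":0,"ry":0,"rz":0},
    {"fingers":30,"tx":0,"ty":0,"tz":-0.03,"rx":0,"ry":0,"rz":0},
    {"fingers":30,"tx":0,"ty":0,"tz":0,"rx":0,"ry":0,"rz":0},
    {"fingers":30,"tx":0,"ty":0,"tz":0,"rx":0,"ry":-8.3,"rz":0},
    {"fingers":30,"tx":0,"ty":0,"tz":0,"rx":0,"ry":-8.3,"rz":0},
    {"fingers":30,"tx":0,"ty":0,"tz":0,"rx":0,"ry":-8.4,"rz":0},
    {"fingers":30,"tx":0,"ty":0,"tz":0,"rx":0,"ry":0,"rz":0},
    {"fingers":30,"tx":0,"ty":0,"tz":0,"rx":0,"ry":0,"rz":0}
  ]
}}

```text
time: 10.55
eef_pos: [0.569, 0.0178, 0.1775]
tcp_rot: [3.126, -0.301, 0.001]
contact_force: [-0.1, 0.5, -1.3]
opening: 0.0395
grip_force: 40.9
```

```bash
python3 -c "
from h import *
rel([.511,-.3225,.021]);print(monitor.read_state()['contact_force'])"
```

```text
t 10.55 turn [ 0.04 -0.04  0.  ] then shift mm [  8.  345.1 156.5]
[-0.08004668  0.52316048 -1.30624067]
```

>>> {"api": "servo_tool", "payload": {
  "rows": [
    {"fingers":30,"tx":0.001,"ty":0.03,"tz":0,"rx":0,"ry":0,"rz":0},
    {"fingers":30,"tx":0.001,"ty":0.05,"tz":0,"rx":0,"ry":0,"rz":0},
    {"fingers":30,"tx":0.001,"ty":0.05,"tz":0,"rx":0,"ry":0,"rz":0},
    {"fingers":30,"tx":0.001,"ty":0.05,"tz":0,"rx":0,"ry":0,"rz":0},
    {"fingers":30,"tx":0.001,"ty":0.05,"tz":0,"rx":0,"ry":0,"rz":0},
    {"fingers":30,"tx":0.001,"ty":0.05,"tz":0,"rx":0,"ry":0,"rz":0},
    {"fingers":30,"tx":0.001,"ty":0.04,"tz":0,"rx":0,"ry":0,"rz":0},
    {"fingers":30,"tx":0.001,"ty":0.025,"tz":0,"rx":0,"ry":0,"rz":0},
    {"fingers":30,"tx":0,"ty":0,"tz":0.045,"rx":0,"ry":0,"rz":0},
    {"fingers":30,"tx":0,"ty":0,"tz":0.045,"rx":0,"ry":0,"rz":0},
    {"fingers":30,"tx":0,"ty":0,"tz":0.035,"rx":0,"ry":0,"rz":0},
    {"fingers":30,"tx":0,"ty":0,"tz":0.018,"rx":0,"ry":0,"rz":0},
    {"fingers":30,"tx":0,"ty":0,"tz":0.006,"rx":0,"ry":0,"rz":0},
    {"fingers":30,"tx":0,"ty":0,"tz":0.003,"rx":0,"ry":0,"rz":0},
    {"fingers":30,"tx":0,"ty":0,"tz":0,"rx":0,"ry":0,"rz":0},
    {"fingers":30,"tx":0,"ty":0,"tz":0,"rx":0,"ry":0,"rz":0}
  ]
}}

```text
time: 12.55
eef_pos: [0.5124, -0.3225, 0.0275]
tcp_rot: [3.126, -0.3, 0.002]
contact_force: [0.0, 0.5, -1.4]
opening: 0.0395
grip_force: 40.9
```

Next I lower it until it touches, checking as it goes.

>>> {"api": "servo_tool", "payload": {
  "rows": [
    {"fingers":30,"tx":0,"ty":0,"tz":0.003,"rx":0,"ry":0,"rz":0},
    {"fingers":30,"tx":0,"ty":0,"tz":0.002,"rx":0,"ry":0,"rz":0},
    {"fingers":30,"tx":0,"ty":0,"tz":0.001,"rx":0,"ry":0,"rz":0},
    {"fingers":30,"tx":0,"ty":0,"tz":0,"rx":0,"ry":0,"rz":0}
  ]
}}

```text
time: 13.05
eef_pos: [0.5118, -0.3222, 0.0209]
tcp_rot: [-3.127, 0.301, 0.0]
contact_force: [-1.2, 0.3, 4.0]
opening: 0.0395
grip_force: 41.3
```

>>> {"api": "servo_tool", "payload": {
  "rows": [
    {"fingers":65,"tx":0,"ty":0,"tz":0,"rx":0,"ry":0,"rz":0},
    {"fingers":72,"tx":0,"ty":0,"tz":0,"rx":0,"ry":0,"rz":0},
    {"fingers":72,"tx":0,"ty":0,"tz":0,"rx":0,"ry":0,"rz":0},
    {"fingers":72,"tx":0,"ty":0,"tz":-0.02,"rx":0,"ry":0,"rz":0},
    {"fingers":72,"tx":0,"ty":0,"tz":-0.05,"rx":0,"ry":0,"rz":0},
    {"fingers":72,"tx":0,"ty":0,"tz":-0.06,"rx":0,"ry":0,"rz":0},
    {"fingers":72,"tx":0,"ty":0,"tz":-0.05,"rx":0,"ry":0,"rz":0},
    {"fingers":72,"tx":0,"ty":-0.05,"tz":0,"rx":0,"ry":0,"rz":0},
    {"fingers":72,"tx":0,"ty":-0.05,"tz":0,"rx":0,"ry":0,"rz":0},
    {"fingers":72,"tx":0,"ty":-0.05,"tz":0,"rx":0,"ry":0,"rz":0},
    {"fingers":72,"tx":0,"ty":0,"tz":0,"rx":0,"ry":0,"rz":0},
    {"fingers":72,"tx":0,"ty":0,"tz":0,"rx":0,"ry":0,"rz":0}
  ]
}}

```text
time: 14.55
eef_pos: [0.5407, -0.1752, 0.2017]
tcp_rot: [3.127, -0.299, 0.002]
contact_force: [0.5, -0.3, 0.8]
opening: 0.0615
grip_force: 0.0
```

```bash
python3 - <<'E'
from h import *
rel([.4653,.109,.016])
for n in("scene","top"):
    p,d=vision.capture(n);P=cloud(n,d)
    for c in([.511,-.3225,.06],[.4653,.109,.056]):
        m=(np.hypot(P[...,0]-c[0],P[...,1]-c[1])<.04)&(P[...,2]>c[2])&(P[...,2]<.08);q=P[m]
        if len(q)>5: print(n,len(q),np.median(q[:,2]).round(4),((q.min(0)+q.max(0))/2).round(4),(q.max(0)-q.min(0)).round(3))
    cv2.imwrite(f"pics/b_{n}.png",p[:,:,::-1])
E
```

```text
t 14.55 turn [ 0.03 -0.07  0.07] then shift mm [-128.2 -264.6  185.7]
scene 133 0.0639 [ 0.5119 -0.3202  0.0648] [0.039 0.041 0.009]
scene 154 0.0589 [0.4651 0.1086 0.0591] [0.038 0.039 0.006]
top 169 0.0654 [ 0.5121 -0.3195  0.0658] [0.038 0.039 0.011]
top 162 0.0605 [0.4651 0.1091 0.0606] [0.038 0.038 0.008]
```

The first sleeve stands in the tray with its top at 65 mm, centred. On to the second one.

>>> {"api": "servo_tool", "payload": {
  "rows": [
    {"fingers":72,"tx":-0.0256,"ty":-0.053,"tz":0,"rx":0,"ry":0,"rz":0},
    {"fingers":72,"tx":-0.0256,"ty":-0.053,"tz":0,"rx":0,"ry":0,"rz":0},
    {"fingers":72,"tx":-0.0256,"ty":-0.053,"tz":0,"rx":0,"ry":0,"rz":0},
    {"fingers":72,"tx":-0.0256,"ty":-0.053,"tz":0,"rx":0,"ry":0,"rz":0},
    {"fingers":72,"tx":-0.0256,"ty":-0.053,"tz":0,"rx":0,"ry":0,"rz":0},
    {"fingers":72,"tx":0,"ty":0,"tz":0.04,"rx":0,"ry":0,"rz":0},
    {"fingers":72,"tx":0,"ty":0,"tz":0.035,"rx":0,"ry":0,"rz":0},
    {"fingers":72,"tx":0,"ty":0,"tz":0,"rx":0,"ry":0,"rz":0},
    {"fingers":72,"tx":0,"ty":0,"tz":0,"rx":0,"ry":0,"rz":0}
  ]
}}

```text
time: 15.78
eef_pos: [0.4662, 0.1091, 0.1266]
tcp_rot: [-3.127, 0.303, -0.001]
contact_force: [-0.3, 0.2, 0.8]
opening: 0.0615
grip_force: 0.0
```

```bash
python3 -c "
from h import *
rel([.4652,.109,.016])"
```

```text
t 15.78 turn [-0.02 -0.05 -0.05] then shift mm [ -1.    0.2 110.6]
```

>>> {"api": "servo_tool", "payload": {
  "rows": [
    {"fingers":72,"tx":-0.001,"ty":0,"tz":0.035,"rx":0,"ry":0,"rz":0},
    {"fingers":72,"tx":0,"ty":0,"tz":0.035,"rx":0,"ry":0,"rz":0},
    {"fingers":72,"tx":0,"ty":0,"tz":0.025,"rx":0,"ry":0,"rz":0},
    {"fingers":72,"tx":0,"ty":0,"tz":0.0105,"rx":0,"ry":0,"rz":0},
    {"fingers":72,"tx":0,"ty":0,"tz":0.005,"rx":0,"ry":0,"rz":0},
    {"fingers":72,"tx":0,"ty":0,"tz":0,"rx":0,"ry":0,"rz":0},
    {"fingers":30,"tx":0,"ty":0,"tz":0,"rx":0,"ry":0,"rz":0},
    {"fingers":30,"tx":0,"ty":0,"tz":0,"rx":0,"ry":0,"rz":0},
    {"fingers":30,"tx":0,"ty":0,"tz":0,"rx":0,"ry":0,"rz":0},
    {"fingers":30,"tx":0,"ty":0,"tz":0,"rx":0,"ry":0,"rz":0},
    {"fingers":30,"tx":0,"ty":0,"tz":0,"rx":0,"ry":0,"rz":0}
  ]
}}

```text
time: 17.15
eef_pos: [0.4649, 0.1099, 0.0161]
tcp_rot: [-3.127, 0.301, -0.002]
contact_force: [-2.1, -0.2, 7.7]
opening: 0.0401
grip_force: 39.4
```

>>> {"api": "servo_tool", "payload": {
  "rows": [
    {"fingers":30,"tx":0,"ty":0,"tz":-0.02,"rx":0,"ry":0,"rz":0},
    {"fingers":30,"tx":0,"ty":0,"tz":-0.05,"rx":0,"ry":0,"rz":0},
    {"fingers":30,"tx":0,"ty":0,"tz":-0.05,"rx":0,"ry":0,"rz":0},
    {"fingers":30,"tx":0,"ty":0,"tz":-0.04,"rx":0,"ry":0,"rz":0},
    {"fingers":30,"tx":0,"ty":0,"tz":0,"rx":0,"ry":8.3,"rz":0},
    {"fingers":30,"tx":0,"ty":0,"tz":0,"rx":0,"ry":8.3,"rz":0},
    {"fingers":30,"tx":0,"ty":0,"tz":0,"rx":0,"ry":8.4,"rz":0},
    {"fingers":30,"tx":0,"ty":0,"tz":0,"rx":0,"ry":0,"rz":0},
    {"fingers":30,"tx":0,"ty":0,"tz":0,"rx":0,"ry":0,"rz":0}
  ]
}}

```text
time: 18.27
eef_pos: [0.465, 0.1097, 0.1757]
tcp_rot: [3.016, -0.29, 0.655]
contact_force: [0.3, 0.4, -1.0]
opening: 0.0397
grip_force: 40.8
```

```bash
python3 -c "
from h import *
rel(FOOT+PZ*(.110-.0139)+PF@np.array([-.0007,-.001,0]),25)"
```

```text
t 18.27 turn [0.07 0.49 0.04] then shift mm [110.4  70.   83.1]
```

>>> {"api": "servo_tool", "payload": {
  "rows": [
    {"fingers":30,"tx":0.0276,"ty":0.0175,"tz":0,"rx":0,"ry":0,"rz":0},
    {"fingers":30,"tx":0.0276,"ty":0.0175,"tz":0,"rx":0,"ry":0,"rz":0},
    {"fingers":30,"tx":0.0276,"ty":0.0175,"tz":0,"rx":0,"ry":0,"rz":0},
    {"fingers":30,"tx":0.0276,"ty":0.0175,"tz":0,"rx":0,"ry":0,"rz":0},
    {"fingers":30,"tx":0,"ty":0,"tz":0.04,"rx":0,"ry":0,"rz":0},
    {"fingers":30,"tx":0,"ty":0,"tz":0.03,"rx":0,"ry":0,"rz":0},
    {"fingers":30,"tx":0,"ty":0,"tz":0.013,"rx":0,"ry":0,"rz":0},
    {"fingers":30,"tx":0,"ty":0,"tz":0,"rx":0,"ry":0,"rz":0},
    {"fingers":30,"tx":0,"ty":0,"tz":0,"rx":0,"ry":0,"rz":0}
  ]
}}

```text
time: 19.4
eef_pos: [0.5839, 0.0146, 0.1466]
tcp_rot: [3.014, -0.291, 0.658]
contact_force: [-0.5, -1.0, -0.3]
opening: 0.0397
grip_force: 40.8
```

```bash
python3 - <<'E'
from h import *
rel(FOOT+PZ*(.110-.0139)+PF@np.array([-.0007,-.001,0]),25);st(.0139)
for n in("scene","top"):
    p,d=vision.capture(n)
    P=cloud(n,d); s=(P-FOOT)@PF
    for a,b in((.082,.092),(.092,.10)):
        m=(np.hypot(s[...,0],s[...,1])<.028)&(s[...,2]>a)&(s[...,2]<b)
        q=s[m]; 
        if len(q)>15: c,r=circ(q[:,:2]); print(n,a,len(q),"circ",c.round(4),r.round(4))
E
```

```text
t 19.4 turn [ 0.09  0.36 -0.01] then shift mm [ 0.5 -0.6 -0.2]
t 19.4 sleeve in pin mm [ -1.2  -1.6 109.8] F pin [-0.4 -1.1 -0.1] M [-0.01  0.21 -0.02] 0.0397
scene 0.082 91 circ [-0.0004 -0.0002] 0.0184
scene 0.092 68 circ [-0.0041  0.0002] 0.0216
top 0.082 19 circ [-0.0003 -0.0002] 0.0195
```

>>> {"api": "servo_tool", "payload": {
  "rows": [
    {"fingers":30,"tx":0.0005,"ty":-0.0005,"tz":0.01,"rx":0,"ry":0.3,"rz":0},
    {"fingers":30,"tx":0,"ty":0,"tz":0.01,"rx":0,"ry":0,"rz":0},
    {"fingers":30,"tx":0,"ty":0,"tz":0.006,"rx":0,"ry":0,"rz":0},
    {"fingers":30,"tx":0,"ty":0,"tz":0.004,"rx":0,"ry":0,"rz":0},
    {"fingers":30,"tx":0,"ty":0,"tz":0.004,"rx":0,"ry":0,"rz":0},
    {"fingers":30,"tx":0,"ty":0,"tz":0.004,"rx":0,"ry":0,"rz":0},
    {"fingers":30,"tx":0,"ty":0,"tz":0.003,"rx":0,"ry":0,"rz":0},
    {"fingers":30,"tx":0,"ty":0,"tz":0.003,"rx":0,"ry":0,"rz":0},
    {"fingers":30,"tx":0,"ty":0,"tz":0,"rx":0,"ry":0,"rz":0}
  ]
}}

```text
time: 20.62
eef_pos: [0.6021, 0.0113, 0.1057]
tcp_rot: [3.012, -0.291, 0.664]
contact_force: [-1.0, 0.2, -0.3]
opening: 0.0397
grip_force: 40.8
```

```bash
python3 -c "
from h import *
st(.0139)"
```

```text
t 20.62 sleeve in pin mm [-1.8 -1.4 64.9] F pin [-1.1 -0.   0.1] M [-0.05  0.25  0.03] 0.0397
```

>>> {"api": "servo_tool", "payload": {
  "rows": [
    {"fingers":30,"tx":0.0005,"ty":-0.0003,"tz":0.003,"rx":0,"ry":0,"rz":0},
    {"fingers":30,"tx":0.0003,"ty":0,"tz":0.003,"rx":0,"ry":0,"rz":0},
    {"fingers":30,"tx":0,"ty":0,"tz":0.003,"rx":0,"ry":0,"rz":0},
    {"fingers":30,"tx":0,"ty":0,"tz":0.003,"rx":0,"ry":0,"rz":0},
    {"fingers":30,"tx":0,"ty":0,"tz":0.002,"rx":0,"ry":0,"rz":0},
    {"fingers":30,"tx":0,"ty":0,"tz":0.002,"rx":0,"ry":0,"rz":0},
    {"fingers":30,"tx":0,"ty":0,"tz":0,"rx":0,"ry":0,"rz":0}
  ]
}}

```text
time: 21.5
eef_pos: [0.6094, 0.0102, 0.0915]
tcp_rot: [3.012, -0.291, 0.664]
contact_force: [-0.7, 0.6, -0.3]
opening: 0.0397
grip_force: 40.8
```

```bash
python3 -c "
from h import *
st(.0139)"
```

```text
t 21.5 sleeve in pin mm [-1.  -1.1 49. ] F pin [-0.8  0.4  0.1] M [-0.04  0.26 -0.03] 0.0397
```

>>> {"api": "servo_tool", "payload": {
  "rows": [
    {"fingers":30,"tx":0,"ty":0,"tz":0.0015,"rx":0,"ry":0,"rz":0},
    {"fingers":30,"tx":0,"ty":0,"tz":0.0015,"rx":0,"ry":0,"rz":0},
    {"fingers":30,"tx":0,"ty":0,"tz":0.0015,"rx":0,"ry":0,"rz":0},
    {"fingers":30,"tx":0,"ty":0,"tz":0.0015,"rx":0,"ry":0,"rz":0},
    {"fingers":30,"tx":0,"ty":0,"tz":0,"rx":0,"ry":0,"rz":0}
  ]
}}

```text
time: 22.12
eef_pos: [0.6119, 0.0097, 0.0861]
tcp_rot: [3.012, -0.291, 0.664]
contact_force: [-0.3, -0.9, -1.4]
opening: 0.0398
grip_force: 40.8
```

```bash
python3 -c "
from h import *
st(.0139)"
```

```text
t 22.12 sleeve in pin mm [-1.  -1.1 43. ] F pin [-0.7 -1.  -1.3] M [0.04 0.26 0.02] 0.0398
```

It has gone past 46 mm with no force, so this is the good sleeve. I'll keep going until it is home.

>>> {"api": "servo_tool", "payload": {
  "rows": [
    {"fingers":30,"tx":0,"ty":0,"tz":0.003,"rx":0,"ry":0,"rz":0},
    {"fingers":30,"tx":0,"ty":0,"tz":0.003,"rx":0,"ry":0,"rz":0},
    {"fingers":30,"tx":0,"ty":0,"tz":0.002,"rx":0,"ry":0,"rz":0},
    {"fingers":30,"tx":0,"ty":0,"tz":0.0015,"rx":0,"ry":0,"rz":0},
    {"fingers":30,"tx":0,"ty":0,"tz":0.0015,"rx":0,"ry":0,"rz":0},
    {"fingers":30,"tx":0,"ty":0,"tz":0.0005,"rx":0,"ry":0,"rz":0},
    {"fingers":30,"tx":0,"ty":0,"tz":0,"rx":0,"ry":0,"rz":0}
  ]
}}

```text
time: 23.0
eef_pos: [0.6167, 0.0088, 0.0758]
tcp_rot: [3.012, -0.291, 0.665]
contact_force: [-0.1, 0.6, -1.4]
opening: 0.0394
grip_force: 40.8
```

```bash
python3 -c "
from h import *
st(.0139)"
```

```text
t 23.0 sleeve in pin mm [-0.9 -1.1 31.6] F pin [-0.8  0.6 -1.2] M [-0.01  0.28 -0.  ] 0.0394
```

>>> {"api": "servo_tool", "payload": {
  "rows": [
    {"fingers":30,"tx":0,"ty":0,"tz":0.001,"rx":0,"ry":0,"rz":0},
    {"fingers":30,"tx":0,"ty":0,"tz":0.001,"rx":0,"ry":0,"rz":0},
    {"fingers":30,"tx":0,"ty":0,"tz":0.0005,"rx":0,"ry":0,"rz":0},
    {"fingers":30,"tx":0,"ty":0,"tz":0,"rx":0,"ry":0,"rz":0}
  ]
}}

```text
time: 23.5
eef_pos: [0.6172, 0.0087, 0.0749]
tcp_rot: [3.012, -0.291, 0.666]
contact_force: [-17.0, 3.4, 23.7]
opening: 0.0397
grip_force: 42.9
```

```bash
python3 -c "
from h import *
st(.0139)"
```

```text
t 23.5 sleeve in pin mm [-0.9 -1.1 30.5] F pin [-5.7  0.1 28.8] M [0.04 1.   0.03] 0.0397
```

Home at 30.5 mm with 29 N. I'll pause and draw it off.

>>> {"api": "servo_tool", "payload": {
  "rows": [
    {"fingers":30,"tx":0,"ty":0,"tz":0,"rx":0,"ry":0,"rz":0},
    {"fingers":30,"tx":0,"ty":0,"tz":0,"rx":0,"ry":0,"rz":0},
    {"fingers":30,"tx":0,"ty":0,"tz":0,"rx":0,"ry":0,"rz":0},
    {"fingers":30,"tx":0,"ty":0,"tz":-0.004,"rx":0,"ry":0,"rz":0},
    {"fingers":30,"tx":0,"ty":0,"tz":-0.008,"rx":0,"ry":0,"rz":0},
    {"fingers":30,"tx":0,"ty":0,"tz":-0.012,"rx":0,"ry":0,"rz":0},
    {"fingers":30,"tx":0,"ty":0,"tz":-0.012,"rx":0,"ry":0,"rz":0},
    {"fingers":30,"tx":0,"ty":0,"tz":-0.02,"rx":0,"ry":0,"rz":0},
    {"fingers":30,"tx":0,"ty":0,"tz":-0.03,"rx":0,"ry":0,"rz":0},
    {"fingers":30,"tx":0,"ty":0,"tz":-0.03,"rx":0,"ry":0,"rz":0},
    {"fingers":30,"tx":0,"ty":0,"tz":0,"rx":0,"ry":0,"rz":0},
    {"fingers":30,"tx":0,"ty":0,"tz":0,"rx":0,"ry":-8.3,"rz":0},
    {"fingers":30,"tx":0,"ty":0,"tz":0,"rx":0,"ry":-8.3,"rz":0},
    {"fingers":30,"tx":0,"ty":0,"tz":0,"rx":0,"ry":-8.4,"rz":0},
    {"fingers":30,"tx":0,"ty":0,"tz":0,"rx":0,"ry":0,"rz":0},
    {"fingers":30,"tx":0,"ty":0,"tz":0,"rx":0,"ry":0,"rz":0}
  ]
}}

```text
time: 25.5
eef_pos: [0.5691, 0.0179, 0.1775]
tcp_rot: [3.125, -0.303, -0.002]
contact_force: [0.2, -0.2, -1.8]
opening: 0.0396
grip_force: 40.8
```

```bash
python3 -c "
from h import *
rel([.4745,.3415,.0211])"
```

```text
t 25.5 turn [ 0.14  0.07 -0.07] then shift mm [-154.6 -299.6  156.4]
```

>>> {"api": "servo_tool", "payload": {
  "rows": [
    {"fingers":30,"tx":-0.02,"ty":-0.04,"tz":0,"rx":0,"ry":0,"rz":0},
    {"fingers":30,"tx":-0.025,"ty":-0.048,"tz":0,"rx":0,"ry":0,"rz":0},
    {"fingers":30,"tx":-0.025,"ty":-0.048,"tz":0,"rx":0,"ry":0,"rz":0},
    {"fingers":30,"tx":-0.025,"ty":-0.048,"tz":0,"rx":0,"ry":0,"rz":0},
    {"fingers":30,"tx":-0.025,"ty":-0.048,"tz":0,"rx":0,"ry":0,"rz":0},
    {"fingers":30,"tx":-0.02,"ty":-0.04,"tz":0,"rx":0,"ry":0,"rz":0},
    {"fingers":30,"tx":-0.0145,"ty":-0.0275,"tz":0,"rx":0,"ry":0,"rz":0},
    {"fingers":30,"tx":0,"ty":0,"tz":0,"rx":0,"ry":0,"rz":0},
    {"fingers":30,"tx":0,"ty":0,"tz":0.045,"rx":0,"ry":0,"rz":0},
    {"fingers":30,"tx":0,"ty":0,"tz":0.04,"rx":0,"ry":0,"rz":0},
    {"fingers":30,"tx":0,"ty":0,"tz":0.035,"rx":0,"ry":0,"rz":0},
    {"fingers":30,"tx":0,"ty":0,"tz":0.02,"rx":0,"ry":0,"rz":0},
    {"fingers":30,"tx":0,"ty":0,"tz":0.008,"rx":0,"ry":0,"rz":0},
    {"fingers":30,"tx":0,"ty":0,"tz":0.003,"rx":0,"ry":0,"rz":0},
    {"fingers":30,"tx":0,"ty":0,"tz":0,"rx":0,"ry":0,"rz":0}
  ]
}}

```text
time: 27.38
eef_pos: [0.4757, 0.3415, 0.0283]
tcp_rot: [3.126, -0.303, -0.001]
contact_force: [0.5, 0.7, -0.8]
opening: 0.04
grip_force: 40.9
```

>>> {"api": "servo_tool", "payload": {
  "rows": [
    {"fingers":30,"tx":0,"ty":0,"tz":0.003,"rx":0,"ry":0,"rz":0},
    {"fingers":30,"tx":0,"ty":0,"tz":0.002,"rx":0,"ry":0,"rz":0},
    {"fingers":30,"tx":0,"ty":0,"tz":0.001,"rx":0,"ry":0,"rz":0},
    {"fingers":30,"tx":0,"ty":0,"tz":0,"rx":0,"ry":0,"rz":0}
  ]
}}

```text
time: 27.88
eef_pos: [0.4752, 0.3414, 0.0215]
tcp_rot: [3.125, -0.302, -0.003]
contact_force: [0.4, -0.2, -1.4]
opening: 0.0398
grip_force: 40.9
```

>>> {"api": "servo_tool", "payload": {
  "rows": [
    {"fingers":30,"tx":0,"ty":0,"tz":0.001,"rx":0,"ry":0,"rz":0},
    {"fingers":30,"tx":0,"ty":0,"tz":0,"rx":0,"ry":0,"rz":0}
  ]
}}

```text
time: 28.12
eef_pos: [0.4754, 0.3415, 0.0212]
tcp_rot: [3.126, -0.302, -0.003]
contact_force: [-2.6, -1.1, 6.7]
opening: 0.0395
grip_force: 41.4
```

It's touching the crate floor, so I release, retract and check.

>>> {"api": "servo_tool", "payload": {
  "rows": [
    {"fingers":60,"tx":0,"ty":0,"tz":0,"rx":0,"ry":0,"rz":0},
    {"fingers":72,"tx":0,"ty":0,"tz":0,"rx":0,"ry":0,"rz":0},
    {"fingers":72,"tx":0,"ty":0,"tz":0,"rx":0,"ry":0,"rz":0},
    {"fingers":72,"tx":0,"ty":0,"tz":-0.02,"rx":0,"ry":0,"rz":0},
    {"fingers":72,"tx":0,"ty":0,"tz":-0.05,"rx":0,"ry":0,"rz":0},
    {"fingers":72,"tx":0,"ty":0,"tz":-0.06,"rx":0,"ry":0,"rz":0},
    {"fingers":72,"tx":0,"ty":0,"tz":-0.05,"rx":0,"ry":0,"rz":0},
    {"fingers":72,"tx":0,"ty":0.05,"tz":0,"rx":0,"ry":0,"rz":0},
    {"fingers":72,"tx":0,"ty":0.05,"tz":0,"rx":0,"ry":0,"rz":0},
    {"fingers":72,"tx":0,"ty":0.05,"tz":0,"rx":0,"ry":0,"rz":0},
    {"fingers":72,"tx":0,"ty":0,"tz":0,"rx":0,"ry":0,"rz":0},
    {"fingers":72,"tx":0,"ty":0,"tz":0,"rx":0,"ry":0,"rz":0}
  ]
}}

```text
time: 29.62
eef_pos: [0.4476, 0.1949, 0.202]
tcp_rot: [3.127, -0.304, -0.0]
contact_force: [-0.1, 0.4, 0.4]
opening: 0.0617
grip_force: 0.0
```

```bash
python3 - <<'E'
from h import *
for n in("scene","top"):
    p,d=vision.capture(n);P=cloud(n,d)
    for c in([.512,-.32,.06],[.475,.3415,.06]):
        m=(np.hypot(P[...,0]-c[0],P[...,1]-c[1])<.04)&(P[...,2]>c[2])&(P[...,2]<.08);q=P[m]
        if len(q)>5: print(n,len(q),np.median(q[:,2]).round(4),((q.min(0)+q.max(0))/2).round(4),(q.max(0)-q.min(0)).round(3))
    cv2.imwrite(f"pics/end_{n}.png",p[:,:,::-1])
E
```

```text
scene 127 0.064 [ 0.5114 -0.3217  0.0639] [0.041 0.04  0.007]
scene 222 0.0636 [0.4761 0.342  0.0637] [0.039 0.039 0.007]
top 166 0.0655 [ 0.5121 -0.3194  0.065 ] [0.038 0.038 0.009]
```

View pics/end_scene.png

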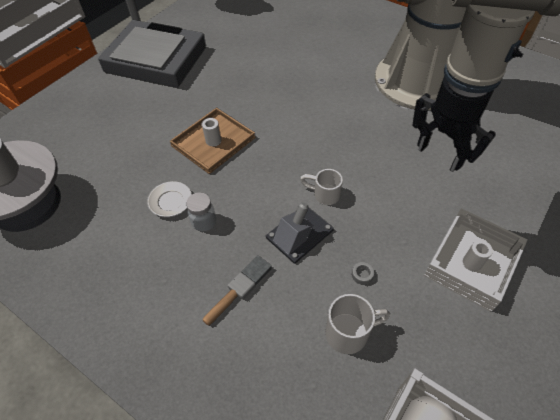

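The final picture shows one sleeve upright in the tray at (211,131) and the other upright in the crate at (478,256). The bystanders have not moved.

```bash
python3 -c "
from plant import ticket
print(ticket.finish_job())"
```

```text
the job is handed in; nothing more can be done
None
```

Both sleeves were tried and put away, and the job is handed in: the right-hand one stopped at 46 mm and stands in the wooden tray, the left-hand one went fully home and stands in the crate; the hand-in gave no verdict.

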